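# Pack the model-village kit box

### The arm

A 6-joint arm with a two-finger parallel gripper is mounted at the origin on the work surface. World frame = base frame: x ahead of the robot, y to its left, z up, the work surface at z = 0. Lengths are in m, angles in rad, forces in N, time in s.
With the tool pointing down it reaches from about 0.425 to 0.95 m from the base axis. Payload 3.5 kg.
Tool frame: the origin (TCP) lies between the finger pads; the fingertips stand 22 mm ahead of it and the grasp point (between the pads) lies 3 mm ahead of it (ctrl.nose_length is the z of the fingertips in the tool frame, in m); z points along the fingers, y is the line along which they close (so a half turn about z gives the same grasp; the last joint's range is limited). The gripper opens to 85 mm and grips with 20 to 120 N. Pads are 22 mm wide; open, the fingers measure 114 mm over their backs; the gripper's body (76 mm by 85 mm) begins 54 mm behind the grasp point. The pads swing forward as they close: fully open they stand 13 mm farther back than shut.
Start: joints at [1.03, 0.286, 1.577, -0, 1.279, -0.15], TCP at [0.257, 0.624, 0.253] pointing down, gripper open.
Joint ranges: [-2.77, 2.77], [-0.9, 2.22], [0.21, 2.48], [-1.53, 4.67], [0.24, 2.81], [-2.84, 2.84]. Speed limits (rad/s): [2.79, 2.79, 3.14, 3.14, 3.14, 3.14].

### API

Orientations are given as a unit quaternion [x, y, z, w].
In Python, from plant import ctrl gives the robot as it stands. The module is installed in compiled form; this text tells all that it offers.
- The arm moves only by the tool send_rows, never from a script. Its argument "rows" is text: rows parted by semicolons, each of 7 numbers parted by spaces: the turn, a rotation vector about the tool's x, y, z in normalised numbers (1 is 60 degrees), then the shift along the tool's x, y, z in shares of 500 mm (1.0 is 500 mm), then the opening, from -1 (shut) to 1 (fully open). A call has 1 to 8 rows; each row is the pose to reach, as a shift and turn from the pose commanded when the call began, along the tool's axes at that moment; what a row does not reach only later rows make up. A row lasts 1/8 s, in which the tool goes at most 62.5 mm and 10.7 degrees, less where a joint would pass 70% of its speed; a pose out of reach is approached as far as the arm can. A shift or turn number past 1, either way, is cut back to 1. A call with a gripper value outside its range is refused whole. The fingers move at their own pace and stop on an object; "grip_force" is the grip in N (left out, the last holds). Time passes only in rows, so rows that repeat a pose let the fingers close. It gives the time, the measured TCP pose, the force, the opening and the grip force at its end, in the units of the state.
- ctrl.get_state(): the state, without advancing time (a new reading comes with each control period).
- ctrl.read_camera(name): name is "side" or "top"; returns a dict with "color" (400x640x3 uint8, red, green, blue), "fx", "fy", "cx", "cy" (pixels), "extrinsics" (4x4, takes a point from world to camera coordinates). Camera axes: x right, y down, z forward; pixel columns grow to the right and rows downward; lengths in m; the calibration is good to about 2 mm. A picture is of the moment at which its call begins. There is no depth.
- ctrl.sign_off(): hands the job in; it is judged then, once.
Trained networks look in a picture, given as the dict that the camera call returned (one of the last four; its "shot" number tells which), for a name from the list of things; names that differ only in an ending like _2 or _b are one class to them, and where a whole thing is asked for, a point or a joint stands for the part that bears it (a point fixed in the world has none). Each returns a list of dicts, best first, with "p" (0 to 1); they miss things now and then, are a little off and sometimes report something else, mostly with a low value. They report only what shows in the picture. A call takes as long as a camera call. They do not tell look-alikes from the thing itself.
- ctrl.look_for(picture, target): "position" ([x, y, z] in m, in the coordinates of the camera as it stood for that picture, good to about 4 mm: the middle of the surface that is visible of it).
The state is a dict: "time": time; "qpos": joint angles; "dq": joint speeds; "joint_efforts": joint torques, N m; "eef_pos": TCP position; "tcp_rot": TCP orientation; "contact_force": force on the tool from outside, world axes, zero at the start; "wrist_torque": the same for the moment, N m; "opening": opening from 0.0 (shut) to 1.0 (fully open); "finger_force": force on a finger pad.
Only numpy, scipy, OpenCV 4.12 (cv2) and the standard library are available. Lean on these libraries where they do the work, as an engineer would, in place of code of your own. Each camera call takes 0.05 s, during which the arm holds its last target. There are 200 camera calls.

### The job

Pack the kit box for the model-village workshop: lay the wood slice flat in the wide round pocket, stand the slim branch stub on end in the small round pocket, lay the short batten in the long pocket and stand the little house upright in the square pocket, each resting fully down on its pocket's floor. The thick stub and the long batten are too big for the kit: leave them where they are.

Things in the scene. Friction and masses are not known exactly. Their poses are not given: they have to be found in the camera images.
- slice: round slice of branch lying flat, 56 mm across, 18 mm thick, dark bark round a pale face with rings. Origin: its centre (9 mm above what it lies on); z is its axis. About 35 g
- stub: slim branch stub standing on end, 30 mm diameter, 60 mm tall, dark bark and pale ends. Origin: its centre (30 mm above what it stands on); z is its axis. About 35 g
- batten: short square pine batten lying flat, 70 mm long (its x), 20 x 20 mm section. Origin: its centre (10 mm above what it lies on). About 20 g
- house: little solid wooden house standing upright: walls 40 x 40 mm, 30 mm high, pitched roof (45 degrees) with 4 mm brown boards, 54 mm tall at the ridge. The ridge runs along its x; the flat gable ends face +x and -x, 40 mm apart; over the eaves it is 48 mm wide in y. Origin: centre of its underside, z up. About 45 g
- thick_stub: look-alike to be left: branch stub standing on end, 50 mm diameter, 60 mm tall. Origin: its centre (30 mm above the table); z is its axis
- long_batten: look-alike to be left: square pine batten lying flat, 120 mm long (its x), 20 x 20 mm section. Origin: its centre (10 mm above the table)
- slice_cell: fixed square dark foam insert, 101 x 101 x 14 mm, one of four (2 x 2, 103 mm apart, same yaw, any arrangement) in the fixed kit box, 222 x 222 mm, walls 20 mm high, flush with the inserts. Origin: centre of its underside, 6 mm above the table. Pocket centred, 6 mm deep, its pale floor 8 mm above the origin: round, 72 mm diameter, for the slice
- stub_cell: fixed square dark foam insert, 101 x 101 x 14 mm, one of four (2 x 2, 103 mm apart, same yaw, any arrangement) in the fixed kit box, 222 x 222 mm, walls 20 mm high, flush with the inserts. Origin: centre of its underside, 6 mm above the table. Pocket centred, 6 mm deep, its pale floor 8 mm above the origin: round, 46 mm diameter, for the slim stub
- batten_cell: fixed square dark foam insert, 101 x 101 x 14 mm, one of four (2 x 2, 103 mm apart, same yaw, any arrangement) in the fixed kit box, 222 x 222 mm, walls 20 mm high, flush with the inserts. Origin: centre of its underside, 6 mm above the table. Pocket centred, 6 mm deep, its pale floor 8 mm above the origin: long slot, 86 mm along the insert's x by 36 mm along its y, for the short batten
- house_cell: fixed square dark foam insert, 101 x 101 x 14 mm, one of four (2 x 2, 103 mm apart, same yaw, any arrangement) in the fixed kit box, 222 x 222 mm, walls 20 mm high, flush with the inserts. Origin: centre of its underside, 6 mm above the table. Pocket centred, 6 mm deep, its pale floor 8 mm above the origin: square, 60 x 60 mm, sides along the insert's x and y, for the house
There are look-alikes about, which are no part of the job. What is shaped like the stub but orange is not meant.

How it is judged:
At the end, for the whole second after the job is handed in: Slice, slim stub, short batten and house each in their own pocket: within 14 mm of its centre, down on its floor within 3 mm, flat or upright within 0.05 rad, released and at rest; thick stub and long batten within 20 mm of where they began (horizontal distance between slice and slice_cell below 0.014 m and z of slice in the frame of slice_cell between 0.014 and 0.0205 m and linear speed of each of slice, stub, batten, house below 0.02 m/s and angular speed of each of slice, stub, batten, house below 0.2 rad/s and angle between the z axis of slice and the z axis of slice_cell, either way round below 0.06 rad and horizontal distance between stub and stub_cell below 0.014 m and z of stub in the frame of stub_cell between 0.035 and 0.0415 m and angle between the z axis of stub and the z axis of stub_cell, either way round below 0.06 rad and horizontal distance between batten and batten_cell below 0.014 m and z of batten in the frame of batten_cell between 0.015 and 0.0215 m and angle between batten's own x axis and vertical between 1.52 and 1.62 rad and horizontal distance between house and house_cell below 0.014 m and z of house in the frame of house_cell between 0.005 and 0.0115 m and angle between house's own z axis and vertical below 0.06 rad and distance of each of thick_stub, long_batten from where it was at the start of the episode below 0.02 m); the robot touches nothing.
It fails at once if the thick stub or the long batten is moved more than 20 mm (distance of any of thick_stub, long_batten from where it was at the start of the episode above 0.02 m).
It also fails if it takes over 96 s, if anything falls off the work surface, if the arm or the gripper's body presses on something with over 40 N, if the wrist force passes 120 N, or if a joint passes its speed limit or range.

## Working session

There is one attempt and no reset: what is moved stays moved. The work goes in short steps, Python scripts to look and compute and a tool call to move; the robot and the scene stay as the last step left them, time stands still between calls to the robot, and variables do not carry over. Pictures are saved under pics/ and viewed, at most 14 in all, crops included, and the job is handed in when it is done.

Besides the shell and the picture viewer there is one more tool, called by a JSON object that holds its "fn" and its "kwargs", one argument or row to a line. send_rows: Moves the arm, as the interface text tells. Its arguments: {"type":"object","properties":{"rows":{"type":"string"},"grip_force":{"type":"number"}},"required":["rows"]}

```bash
mkdir -p pics
cat > h.py <<'E'
import numpy as np, cv2
from plant import ctrl
def cam(n):
    return ctrl.read_camera(n)
def save(p,f): cv2.imwrite('pics/'+f,p['color'][:,:,::-1])
def c2w(p,c):
    E=np.array(p['extrinsics']); return E[:3,:3].T@(np.array(c)-E[:3,3])
def proj(p,w):
    E=np.array(p['extrinsics']); c=E[:3,:3]@np.array(w)+E[:3,3]
    return p['fx']*c[0]/c[2]+p['cx'],p['fy']*c[1]/c[2]+p['cy']
def ray(p,u,v,z):
    E=np.array(p['extrinsics']);R=E[:3,:3];o=-R.T@E[:3,3]
    d=R.T@np.array([(u-p['cx'])/p['fx'],(v-p['cy'])/p['fy'],1]);return o+d*(z-o[2])/d[2]
E
python3 - <<'E'
from h import *
for n in ['top','side']:
    p=cam(n);save(p,n+'0.png');print(n,p['fx'],np.round(p['extrinsics'],3).tolist())
    for t in 'slice stub batten house thick_stub long_batten slice_cell stub_cell batten_cell house_cell'.split():
        for r in ctrl.look_for(p,t)[:4]:
            w=c2w(p,r['position']);print(t,round(r['p'],2),np.round(w,3),np.round(proj(p,w)))
s=ctrl.get_state();print(s['eef_pos'],s['tcp_rot'],s['opening'])
E
```

```text
top 411.6298182306583 [[-0.001, -1.0, -0.008, 0.004], [-0.988, 0.002, -0.155, 0.533], [0.155, 0.007, -0.988, 1.145], [0.0, 0.0, 0.0, 1.0]]
slice 0.66 [ 0.471 -0.396  0.019] [458. 228.]
stub 0.45 [0.536 0.293 0.056] [219. 205.]
stub 0.42 [0.604 0.275 0.058] [225. 181.]
batten 0.73 [0.437 0.251 0.019] [235. 240.]
batten 0.41 [ 0.602 -0.266  0.02 ] [411. 184.]
house 0.68 [ 0.442 -0.271  0.046] [417. 237.]
thick_stub 0.64 [0.482 0.41  0.06 ] [176. 223.]
long_batten 0.67 [ 0.602 -0.263  0.019] [410. 184.]
slice_cell 0.63 [ 0.609 -0.086  0.018] [350. 182.]
stub_cell 0.76 [ 0.51  -0.052  0.022] [339. 215.]
batten_cell 0.86 [0.644 0.006 0.022] [319. 170.]
house_cell 0.95 [0.548 0.047 0.018] [305. 202.]
side 365.1700138737125 [[0.775, -0.632, -0.012, -0.441], [-0.384, -0.455, -0.804, 0.259], [0.502, 0.627, -0.595, 0.631], [0.0, 0.0, 0.0, 1.0]]
slice 0.58 [ 0.463 -0.405  0.018] [426. 350.]
stub 0.76 [0.6   0.268 0.039] [271. 155.]
stub 0.73 [ 0.608 -0.093  0.02 ] [358. 219.]
stub 0.58 [0.532 0.288 0.039] [248. 159.]
batten 0.76 [0.438 0.244 0.007] [227. 187.]
house 0.64 [ 0.433 -0.283  0.034] [362. 306.]
thick_stub 0.59 [ 0.587 -0.278  0.019] [414. 268.]
thick_stub 0.56 [0.479 0.398 0.039] [214. 151.]
long_batten 0.67 [ 0.59  -0.277  0.019] [414. 267.]
slice_cell 0.94 [ 0.61  -0.092  0.016] [358. 219.]
stub_cell 0.73 [ 0.506 -0.053  0.018] [314. 229.]
stub_cell 0.47 [ 0.431 -0.284  0.038] [361. 305.]
batten_cell 0.79 [0.644 0.009 0.017] [341. 195.]
house_cell 0.75 [0.546 0.038 0.016] [304. 204.]
[0.25707622 0.62410742 0.25329781] [ 1.94172702e-01  9.80967360e-01 -1.36789730e-05 -2.23688006e-05] 1.0013360108783862
```

Run:
```python
from h import *
im=cv2.imread('pics/top0.png')[130:290,150:480]
cv2.imwrite('pics/c1.png',cv2.resize(im,(800,388),interpolation=cv2.INTER_CUBIC))
```

```text
(no output)
```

View pics/c1.png

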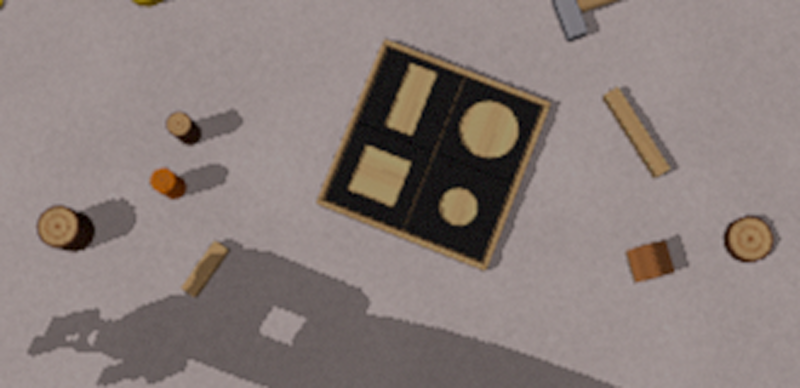

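View pics/side0.png

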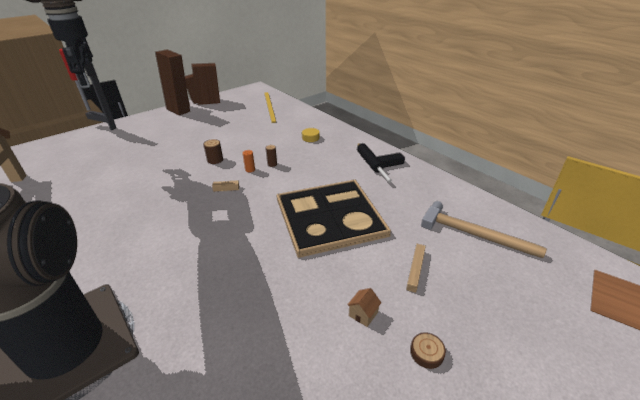

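The crop shows the candidates (top-image pixels). For the slim stub: dark (225,181), orange (219,205) and thick (175,224); I choose the dark slim one at (225,181). For the batten: short (235,240) and long (410,184); I choose the short one. The house is at (417,237), the slice at (458,228) and the box at about (330,193). Close crops will confirm this and give the yaws.

Run:
```python
from h import *
a=cv2.imread('pics/top0.png');b=cv2.imread('pics/side0.png')
f=lambda i,x,y,w,h:cv2.resize(i[y:y+h,x:x+w],(400,300),interpolation=cv2.INTER_CUBIC)
cv2.imwrite('pics/c2.png',np.vstack([np.hstack([f(a,200,170,60,45),f(a,210,218,60,45)]),np.hstack([f(a,395,215,60,45),f(b,335,280,60,45)])]))
p=cam('top')
g=cv2.cvtColor(p['color'],cv2.COLOR_RGB2GRAY);roi=np.zeros_like(g);roi[140:245,280:380]=1
# box
hsv=cv2.cvtColor(p['color'],cv2.COLOR_RGB2HSV)
m=((hsv[...,1]>60)&(g>90)&(roi>0)).astype(np.uint8)
cs,_=cv2.findContours(m,cv2.RETR_LIST,cv2.CHAIN_APPROX_NONE)
for c in cs:
    if cv2.contourArea(c)<40: continue
    M=cv2.moments(c);u,v=M['m10']/M['m00'],M['m01']/M['m00'];A=cv2.contourArea(c)
    z=.02 if A>1500 else .014
    w=ray(p,u,v,z); bx=[ray(p,*q,z)[:2].round(4).tolist() for q in cv2.boxPoints(cv2.minAreaRect(c))]
    print('box',A,round(u,1),round(v,1),w.round(4),bx)
d=((g<45)&(roi>0)).astype(np.uint8)
print('Cam',np.round(c2w(p,[0,0,0]),3))
def seg(name,x,y,w,h,cond,z):
    mm=np.zeros_like(g);mm[y:y+h,x:x+w]=cond[y:y+h,x:x+w]
    cs,_=cv2.findContours(mm,cv2.RETR_EXTERNAL,cv2.CHAIN_APPROX_NONE);c=max(cs,key=cv2.contourArea)
    M=cv2.moments(c);u,v=M['m10']/M['m00'],M['m01']/M['m00']
    print(name,cv2.contourArea(c),round(u,1),round(v,1),ray(p,u,v,z).round(4),[ray(p,*q,z)[:2].round(4).tolist() for q in cv2.boxPoints(cv2.minAreaRect(c))])
sat=hsv[...,1]>60
seg('batten',222,225,26,32,sat,.02)
seg('long',395,160,40,50,sat,.02)
seg('slice',440,205,40,45,sat,.018)
seg('stubtop',212,170,30,22,sat&(g>70),.06)
seg('stuball',212,170,30,22,sat,.03)
seg('house',400,215,40,40,sat,.03)
```

```text
box 161.5 338.9 214.9 [ 0.5106 -0.0523  0.014 ] [[0.5311, -0.0321], [0.531, -0.0734], [0.4895, -0.0729], [0.4896, -0.0319]]
box 362.0 306.4 202.2 [0.5487 0.0434 0.014 ] [[0.5322, 0.082], [0.5881, 0.0603], [0.5655, 0.005], [0.5099, 0.027]]
box 403.0 351.6 182.9 [ 0.6063 -0.0907  0.014 ] [[0.6398, -0.0566], [0.6396, -0.1253], [0.5728, -0.1241], [0.573, -0.0561]]
box 290.0 319.4 170.6 [0.6442 0.0049 0.014 ] [[0.6112, 0.037], [0.6912, 0.006], [0.6776, -0.0266], [0.598, 0.0047]]
box 5062.0 328.5 193.0 [ 0.5748 -0.022   0.02  ] [[0.5167, 0.117], [0.719, 0.0407], [0.6356, -0.1623], [0.4376, -0.0818]]
box 5459.5 328.8 193.1 [ 0.5746 -0.0228  0.02  ] [[0.5149, 0.1213], [0.7251, 0.0408], [0.6375, -0.169], [0.432, -0.0841]]
Cam [ 0.349 -0.006  1.214]
batten 165.0 234.2 240.6 [0.4353 0.2522 0.02  ] [[0.4128, 0.2815], [0.4716, 0.2413], [0.4585, 0.2227], [0.4, 0.263]]
long 287.0 412.1 184.2 [ 0.6008 -0.2691  0.02  ] [[0.6465, -0.2278], [0.6598, -0.2484], [0.5561, -0.3095], [0.5432, -0.2892]]
slice 273.0 458.6 228.2 [ 0.4701 -0.3997  0.018 ] [[0.4972, -0.3733], [0.4971, -0.4286], [0.4445, -0.4256], [0.4446, -0.3707]]
stubtop 64.0 223.3 180.6 [0.6043 0.2805 0.06  ] [[0.618, 0.2932], [0.6179, 0.2673], [0.5915, 0.2664], [0.5916, 0.2922]]
stuball 109.0 225.3 182.3 [0.6058 0.2817 0.03  ] [[0.6114, 0.3079], [0.631, 0.2894], [0.5992, 0.2573], [0.5798, 0.2758]]
house 214.0 417.7 237.4 [ 0.4428 -0.2773  0.03  ] [[0.4566, -0.2489], [0.4686, -0.2974], [0.4293, -0.3056], [0.4174, -0.2573]]
```

View pics/c2.png

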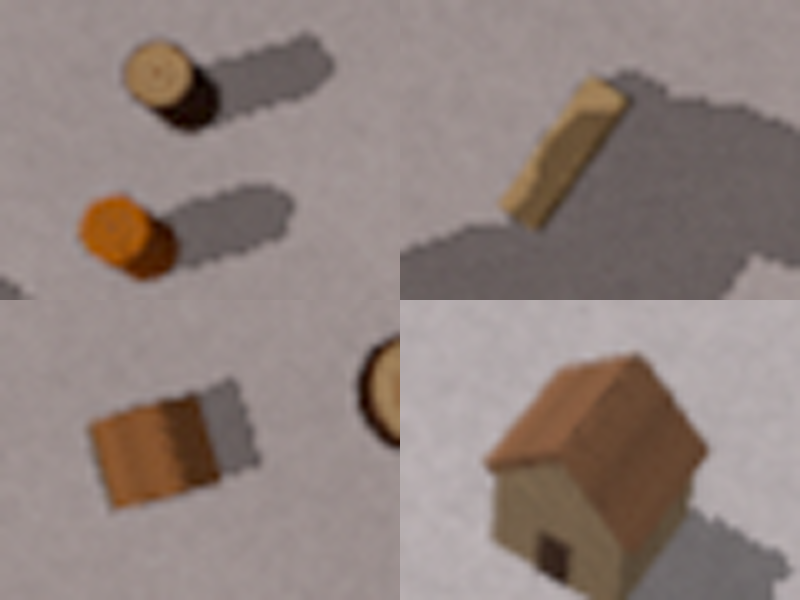

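The crop confirms the slim stub (dark bark, pale top, top image 225,181) next to the orange one, and the short batten half in shadow. The house ridge runs along world x at about +14°. The box yaw is about -21°, with centre (0.577, -0.023). Next I work out the first moves.

```bash
cat > pl.py <<'E'
import sys
from h import *
# args: x y z(mm) yaw(deg, direction of tool y) ; chained targets, all relative to current pose
def go(args):
    s=ctrl.get_state();from scipy.spatial.transform import Rotation as R
    M=R.from_quat(s['tcp_rot']).as_matrix();y0=np.degrees(np.arctan2(M[1,1],M[0,1]))
    p=np.array(s['eef_pos'])*1000
    print('now',p.round(1),'yaw',round(y0,1),'tilt',M[:,2].round(3),'open',round(s['opening'],3),'t',round(s['time'],2),'F',np.round(s['contact_force'],1),'nose',ctrl.nose_length)
    for a in args:
        x,y,z,yaw=map(float,a.split(','))
        d=M.T@(np.array([x,y,z])-p);t=-(yaw-y0);t=(t+90)%180-90
        print(a,'turn',round(t,1),'shift',d.round(1))
go(sys.argv[1:])
E
python3 pl.py 604,280.5,150,67.6 604,280.5,38,67.6
```

```text
now [257.1 624.1 253.3] yaw 67.6 tilt [-0. -0. -1.] open 0.999 t 1.15 F [-0.2  0.1  0.5] nose 0.022
604,280.5,150,67.6 turn 0.0 shift [-451.7 -185.6  103.3]
604,280.5,38,67.6 turn 0.0 shift [-451.7 -185.6  215.3]
```

The rows are not in the units I measure in: shifts go in shares of 500 mm and turns go in shares of 60 degrees. I convert before sending: -452 mm / 500 = -0.904, 103 mm / 500 = 0.206.

{"fn": "send_rows", "kwargs": {
  "rows": "0 0 0 -0.226 -0.092 0.052 1;0 0 0 -0.452 -0.186 0.104 1;0 0 0 -0.68 -0.28 0.16 1;0 0 0 -0.904 -0.372 0.206 1;0 0 0 -0.904 -0.372 0.206 1;0 0 0 -0.904 -0.372 0.206 1;0 0 0 -0.904 -0.372 0.206 1;0 0 0 -0.904 -0.372 0.206 1"
}}

```text
time: 2.15
eef_pos: [0.6055, 0.2784, 0.1502]
tcp_rot: [0.194, 0.981, 0.0, 0.0]
contact_force: [1.6, 0.3, 0.7]
opening: 0.998
finger_force: 0.0
```

```bash
python3 pl.py 604,280.5,38,67.6
python3 - <<'E'
from h import *
s=cam('side');u,v=map(int,proj(s,[.604,.28,.05]));c=s['color'][max(0,v-75):v+75,u-100:u+100,::-1]
cv2.imwrite('pics/s1.png',cv2.resize(c,(800,600)))
E
```

```text
now [605.5 278.4 150.2] yaw 67.6 tilt [ 0.001  0.    -1.   ] open 0.998 t 2.15 F [1.6 0.3 0.7] nose 0.022
604,280.5,38,67.6 turn 0.0 shift [  2.3   1.3 112.2]
```

View pics/s1.png

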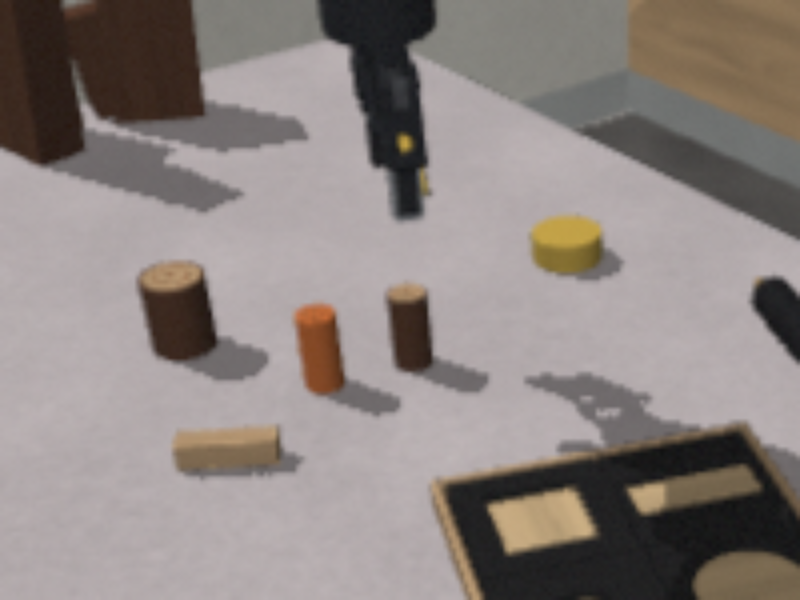

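The gripper hangs right above the dark slim stub (crop 410,325). The orange one is to its left (320,350), clear of the fingers. I descend and grip.

To row units: 112 mm / 500 = 0.224, 90 mm / 500 = 0.18.

{"fn": "send_rows", "kwargs": {
  "rows": "0 0 0 0 0 0.1 1;0 0 0 0 0 0.18 1;0 0 0 0 0 0.224 1;0 0 0 0 0 0.224 1;0 0 0 0 0 0.224 -1;0 0 0 0 0 0.224 -1;0 0 0 0 0 0.224 -1;0 0 0 0 0 0.224 -1",
  "grip_force": 40
}}

```text
time: 3.2
eef_pos: [0.6051, 0.2803, 0.04]
tcp_rot: [0.194, 0.981, 0.001, 0.001]
contact_force: [-0.8, -0.2, 3.8]
opening: 0.343
finger_force: 39.5
```

```bash
python3 pl.py 604,280.5,38,67.6 604,280.5,150,67.6 511,-52.5,150,67.6 511,-52.5,54,67.6
```

```text
now [605.1 280.3  40. ] yaw 67.6 tilt [ 0.002  0.001 -1.   ] open 0.343 t 3.2 F [-0.8 -0.2  3.8] nose 0.022
604,280.5,38,67.6 turn 0.0 shift [ 1.1 -0.2  2. ]
604,280.5,150,67.6 turn 0.0 shift [ 9.0e-01 -1.0e-01 -1.1e+02]
511,-52.5,150,67.6 turn 0.0 shift [ -40.  -343.4 -110.5]
511,-52.5,54,67.6 turn 0.0 shift [ -39.8 -343.5  -14.5]
```

To row units: -343 mm / 500 = -0.686, -110 mm / 500 = -0.22.

{"fn": "send_rows", "kwargs": {
  "rows": "0 0 0 0 0 -0.11 -1;0 0 0 0 0 -0.22 -1;0 0 0 -0.018 -0.12 -0.22 -1;0 0 0 -0.032 -0.24 -0.22 -1;0 0 0 -0.046 -0.36 -0.22 -1;0 0 0 -0.06 -0.48 -0.22 -1;0 0 0 -0.072 -0.6 -0.22 -1;0 0 0 -0.08 -0.686 -0.22 -1"
}}

```text
time: 4.2
eef_pos: [0.5094, -0.0545, 0.1483]
tcp_rot: [0.195, 0.981, -0.0, 0.0]
contact_force: [1.0, -0.5, -0.4]
opening: 0.343
finger_force: 39.7
```

{"fn": "send_rows", "kwargs": {
  "rows": "0 0 0 0 0 0 -1;0 0 0 0 0 0 -1"
}}

```text
time: 4.45
eef_pos: [0.5104, -0.0522, 0.1483]
tcp_rot: [0.194, 0.981, 0.0, 0.0]
contact_force: [-0.3, 0.1, -0.3]
opening: 0.337
finger_force: 39.8
```

```bash
python3 pl.py 511,-52.5,54,67.6
python3 - <<'E'
from h import *
p=cam('top');save(p,'t1.png')
E
```

```text
now [510.4 -52.2 148.3] yaw 67.6 tilt [ 0.  0. -1.] open 0.337 t 4.45 F [-0.3  0.1 -0.3] nose 0.022
511,-52.5,54,67.6 turn -0.0 shift [-0.6 -0.1 94.3]
```

To row units: 94 mm / 500 = 0.188, 92 mm / 500 = 0.184.

{"fn": "send_rows", "kwargs": {
  "rows": "0 0 0 0 0 0.1 -1;0 0 0 0 0 0.16 -1;0 0 0 0 0 0.184 -1;0 0 0 0 0 0.188 -1;0 0 0 0 0 0.188 -1;0 0 0 0 0 0.188 0.1;0 0 0 0 0 0.188 0.1;0 0 0 0 0 0.188 0.1"
}}

```text
time: 5.5
eef_pos: [0.5107, -0.0525, 0.0547]
tcp_rot: [0.194, 0.981, -0.0, 0.0]
contact_force: [-0.4, -0.1, -0.3]
opening: 0.547
finger_force: 0.0
```

```bash
python3 pl.py 511,-52.5,160,67.6 435,253,120,55.4 435,253,20,55.4
```

```text
now [510.7 -52.5  54.7] yaw 67.6 tilt [ 0.001 -0.    -1.   ] open 0.547 t 5.5 F [-0.4 -0.1 -0.3] nose 0.022
511,-52.5,160,67.6 turn 0.0 shift [  -0.3    0.2 -105.3]
435,253,120,55.4 turn 12.2 shift [186.4 253.7 -65.4]
435,253,20,55.4 turn 12.2 shift [186.4 253.6  34.6]
```

To row units: 254 mm / 500 = 0.508, 186 mm / 500 = 0.372, 12.2 degrees / 60 = 0.2033.

{"fn": "send_rows", "kwargs": {
  "rows": "0 0 0 0 0 -0.11 0.1;0 0 0 0 0 -0.21 1;0 0 0.0333 0.068 0.092 -0.21 1;0 0 0.0833 0.136 0.184 -0.21 1;0 0 0.1333 0.204 0.276 -0.21 1;0 0 0.2 0.272 0.368 -0.21 1;0 0 0.2033 0.34 0.46 -0.2 1;0 0 0.2033 0.372 0.508 -0.17 1"
}}

```text
time: 6.5
eef_pos: [0.4349, 0.2558, 0.1403]
tcp_rot: [0.296, 0.955, 0.001, 0.001]
contact_force: [1.6, -0.4, 0.0]
opening: 1.001
finger_force: 0.0
```

```bash
cat > m.py <<'E'
from h import *
p=cam('top');save(p,'t2.png');hsv=cv2.cvtColor(p['color'],cv2.COLOR_RGB2HSV);g=cv2.cvtColor(p['color'],cv2.COLOR_RGB2GRAY)
for t in ['stub','batten']:
    for r in ctrl.look_for(p,t)[:3]: w=c2w(p,r['position']);print(t,round(r['p'],2),w.round(3))
s=cam('side')
for t in ['stub','batten']:
    for r in ctrl.look_for(s,t)[:4]: w=c2w(s,r['position']);print('side',t,round(r['p'],2),w.round(3))
f=lambda i,x,y,w,h:cv2.resize(i[y:y+h,x:x+w,::-1],(400,300),interpolation=cv2.INTER_CUBIC)
cv2.imwrite('pics/c3.png',np.hstack([f(p['color'],280,150,100,75),f(s['color'],200,130,160,120)]))
E
python3 m.py; python3 pl.py 435,253,20,55.4
```

```text
stub 0.62 [0.54  0.287 0.059]
stub 0.6 [ 0.509 -0.052  0.074]
batten 0.42 [0.452 0.242 0.023]
side stub 0.74 [ 0.506 -0.056  0.053]
side batten 0.66 [0.439 0.246 0.012]
now [435.9 252.5 139.8] yaw 55.4 tilt [ 0.001 -0.    -1.   ] open 0.995 t 6.8 F [ 0.6  0.1 -1.2] nose 0.022
435,253,20,55.4 turn -0.0 shift [ 1.100e+00 -1.000e-01  1.198e+02]
```

View pics/c3.png

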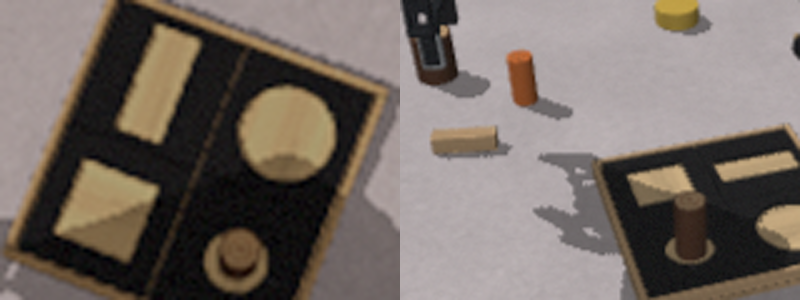

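The stub stands in its small pocket (left crop 238,255), and the batten is untouched. Now I grip the batten.

To row units: 111 mm / 500 = 0.222, 95 mm / 500 = 0.19.

{"fn": "send_rows", "kwargs": {
  "rows": "0 0 0 0.002 0 0.1 1;0 0 0 0.002 0 0.19 1;0 0 0 0.002 0 0.222 1;0 0 0 0.002 0 0.222 1;0 0 0 0.002 0 0.222 -1;0 0 0 0.002 0 0.222 -1;0 0 0 0.002 0 0.222 -1;0 0 0 0.002 0 0.222 -1"
}}

```text
time: 7.8
eef_pos: [0.4352, 0.2542, 0.0293]
tcp_rot: [0.297, 0.955, 0.001, 0.001]
contact_force: [0.1, 0.1, -0.1]
opening: 0.217
finger_force: 39.0
```

{"fn": "send_rows", "kwargs": {
  "rows": "0 0 0 0 0 0 -1;0 0 0 0 0 0 -1"
}}

```text
time: 8.05
eef_pos: [0.4351, 0.2542, 0.0292]
tcp_rot: [0.297, 0.955, 0.0, 0.001]
contact_force: [-0.5, 0.4, 5.2]
opening: 0.222
finger_force: 39.8
```

```bash
python3 pl.py 435,253,150,55.4 644,6,150,68.8 644,6,43,68.8
```

```text
now [435.1 254.2  29.2] yaw 55.4 tilt [ 0.001  0.001 -1.   ] open 0.222 t 8.05 F [-0.5  0.4  5.2] nose 0.022
435,253,150,55.4 turn 0.0 shift [  -0.7   -0.9 -120.8]
644,6,150,68.8 turn -13.4 shift [-312.9  -85.7 -120.6]
644,6,43,68.8 turn -13.4 shift [-312.8  -85.8  -13.6]
```

To row units: -313 mm / 500 = -0.626, -120 mm / 500 = -0.24, -13.4 degrees / 60 = -0.2233.

{"fn": "send_rows", "kwargs": {
  "rows": "0 0 0 0 0 -0.11 -1;0 0 0 0 0 -0.22 -1;0 0 -0.05 -0.106 -0.028 -0.24 -1;0 0 -0.1 -0.212 -0.058 -0.24 -1;0 0 -0.15 -0.32 -0.088 -0.24 -1;0 0 -0.2 -0.428 -0.116 -0.24 -1;0 0 -0.2233 -0.536 -0.146 -0.24 -1;0 0 -0.2233 -0.626 -0.172 -0.24 -1"
}}

```text
time: 9.05
eef_pos: [0.644, 0.0036, 0.1474]
tcp_rot: [0.184, 0.983, -0.0, -0.001]
contact_force: [-0.0, 0.5, -0.3]
opening: 0.224
finger_force: 39.3
```

{"fn": "send_rows", "kwargs": {
  "rows": "0 0 0 0 0 0 -1;0 0 0 0 0 0 -1"
}}

```text
time: 9.3
eef_pos: [0.6424, 0.0057, 0.1472]
tcp_rot: [0.184, 0.983, 0.0, -0.001]
contact_force: [0.0, 0.9, -0.8]
opening: 0.219
finger_force: 39.2
```

```bash
python3 pl.py 644,6,43.5,68.8;  python3 - <<'E'
from h import *
s=cam('side');u,v=map(int,proj(s,[.63,.0,.07]));c=s['color'][max(0,v-75):v+75,u-100:u+100,::-1]
cv2.imwrite('pics/s2.png',cv2.resize(c,(600,450)))
E
```

```text
now [642.4   5.7 147.2] yaw 68.8 tilt [-0.002  0.001 -1.   ] open 0.219 t 9.3 F [ 0.   0.9 -0.8] nose 0.022
644,6,43.5,68.8 turn -0.0 shift [ -1.7   0.9 103.7]
```

View pics/s2.png

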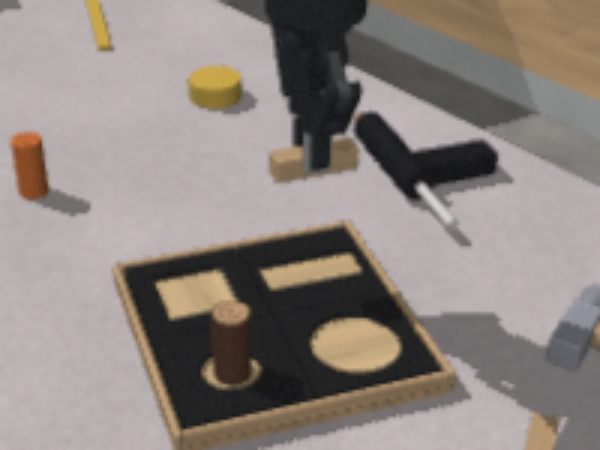

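The batten is held level and parallel to the long pocket (crop 315,160 above 310,272). I lower and release it.

To row units: 103 mm / 500 = 0.206, 100 mm / 500 = 0.2.

{"fn": "send_rows", "kwargs": {
  "rows": "0 0 0 -0.004 0.002 0.1 -1;0 0 0 -0.004 0.002 0.17 -1;0 0 0 -0.004 0.002 0.2 -1;0 0 0 -0.004 0.002 0.206 -1;0 0 0 -0.004 0.002 0.206 -1;0 0 0 -0.004 0.002 0.206 0;0 0 0 -0.004 0.002 0.206 0;0 0 0 -0.004 0.002 0.206 0"
}}

```text
time: 10.35
eef_pos: [0.6459, 0.0054, 0.046]
tcp_rot: [0.184, 0.983, -0.0, 0.001]
contact_force: [-0.3, 0.2, 0.2]
opening: 0.5
finger_force: 0.0
```

```bash
python3 pl.py 644,6,150,68.8 442.7,-277.3,120,14 442.7,-277.3,33,14
```

```text
now [645.9   5.4  46. ] yaw 68.8 tilt [ 0.001 -0.    -1.   ] open 0.5 t 10.35 F [-0.3  0.2  0.2] nose 0.022
644,6,150,68.8 turn 0.0 shift [ 1.80e+00 -1.00e-01 -1.04e+02]
442.7,-277.3,120,14 turn 54.8 shift [  87.1 -337.   -74.2]
442.7,-277.3,33,14 turn 54.8 shift [  87.2 -337.1   12.8]
```

To row units: -337 mm / 500 = -0.674, -280 mm / 500 = -0.56, 54.8 degrees / 60 = 0.9133.

{"fn": "send_rows", "kwargs": {
  "rows": "0 0 0 0 0 -0.11 0;0 0 0 0 0 -0.2 0;0 0 0.15 0.03 -0.112 -0.2 1;0 0 0.3 0.058 -0.224 -0.2 1;0 0 0.45 0.088 -0.336 -0.2 1;0 0 0.6 0.116 -0.448 -0.2 1;0 0 0.75 0.146 -0.56 -0.2 1;0 0 0.9133 0.174 -0.674 -0.19 1"
}}

```text
time: 11.35
eef_pos: [0.4416, -0.2788, 0.1412]
tcp_rot: [0.618, 0.786, -0.0, 0.001]
contact_force: [0.5, -1.3, 0.5]
opening: 0.997
finger_force: 0.0
```

{"fn": "send_rows", "kwargs": {
  "rows": "0 0 0 0 0 0 1;0 0 0 0 0 0 1"
}}

```text
time: 11.6
eef_pos: [0.4427, -0.2771, 0.1404]
tcp_rot: [0.616, 0.788, 0.0, 0.0]
contact_force: [1.6, 0.8, -1.6]
opening: 0.999
finger_force: 0.0
```

```bash
python3 pl.py 442.7,-277.3,33,14;  python3 - <<'E'
from h import *
s=cam('side');u,v=map(int,proj(s,[.443,-.277,.07]));c=s['color'][max(0,v-75):v+75,u-100:u+100,::-1]
p=cam('top')
f=lambda i,x,y,w,h:cv2.resize(i[y:y+h,x:x+w,::-1],(400,300),interpolation=cv2.INTER_CUBIC)
cv2.imwrite('pics/s3.png',np.hstack([cv2.resize(c,(400,300)),f(p['color'],280,150,100,75)]))
E
```

```text
now [ 442.7 -277.1  140.4] yaw 14.0 tilt [ 0.  0. -1.] open 0.999 t 11.6 F [ 1.6  0.8 -1.6] nose 0.022
442.7,-277.3,33,14 turn 0.0 shift [-3.000e-01 -1.000e-01  1.074e+02]
```

View pics/s3.png

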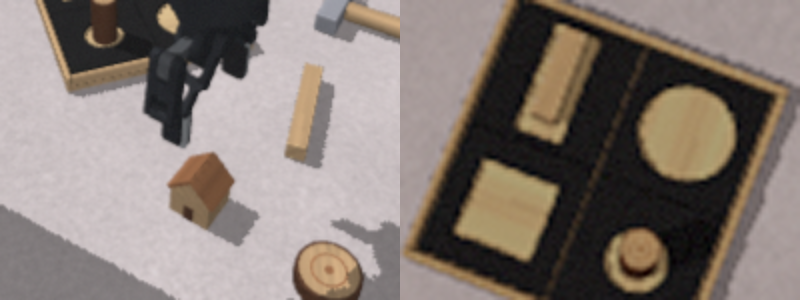

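The batten lies in its slot (right crop 562,85). The gripper stands above the house with its fingers facing the gable ends, and the long batten is clear of them. I grip the house.

To row units: 107 mm / 500 = 0.214, 85 mm / 500 = 0.17.

{"fn": "send_rows", "kwargs": {
  "rows": "0 0 0 0 0 0.09 1;0 0 0 0 0 0.17 1;0 0 0 0 0 0.214 1;0 0 0 0 0 0.214 1;0 0 0 0 0 0.214 -1;0 0 0 0 0 0.214 -1;0 0 0 0 0 0.214 -1;0 0 0 0 0 0.214 -1"
}}

```text
time: 12.7
eef_pos: [0.4435, -0.2779, 0.0348]
tcp_rot: [0.616, 0.788, 0.0, 0.001]
contact_force: [0.5, 1.2, 5.8]
opening: 0.462
finger_force: 41.3
```

```bash
python3 pl.py 442,-277,160,14 548,43.3,160,-21.2 548,43.3,47,-21.2
```

```text
now [ 443.5 -277.9   34.8] yaw 14.0 tilt [ 0.002 -0.002 -1.   ] open 0.462 t 12.7 F [0.5 1.2 5.8] nose 0.022
442,-277,160,14 turn 0.0 shift [   1.    -1.  -125.2]
548,43.3,160,-21.2 turn 35.2 shift [ 286.1  179.3 -125.5]
548,43.3,47,-21.2 turn 35.2 shift [286.4 179.1 -12.5]
```

To row units: 286 mm / 500 = 0.572, 179 mm / 500 = 0.358, 35.2 degrees / 60 = 0.5867.

{"fn": "send_rows", "kwargs": {
  "rows": "0 0 0 0 0 -0.11 -1;0 0 0 0 0 -0.23 -1;0 0 0.1 0.096 0.06 -0.25 -1;0 0 0.2 0.192 0.12 -0.25 -1;0 0 0.3 0.288 0.18 -0.25 -1;0 0 0.4 0.384 0.24 -0.25 -1;0 0 0.5 0.48 0.3 -0.25 -1;0 0 0.5867 0.572 0.358 -0.25 -1"
}}

```text
time: 13.7
eef_pos: [0.5469, 0.0454, 0.158]
tcp_rot: [0.826, 0.564, -0.0, -0.0]
contact_force: [0.1, -0.4, -1.0]
opening: 0.464
finger_force: 40.7
```

{"fn": "send_rows", "kwargs": {
  "rows": "0 0 0 0 0 0 -1;0 0 0 0 0 0 -1"
}}

```text
time: 13.95
eef_pos: [0.5465, 0.0435, 0.1578]
tcp_rot: [0.825, 0.565, -0.001, -0.0]
contact_force: [-0.6, -0.5, 0.1]
opening: 0.468
finger_force: 40.7
```

```bash
python3 pl.py 548,43.3,49,-21.2
```

```text
now [546.5  43.5 157.8] yaw -21.1 tilt [-0.001 -0.    -1.   ] open 0.468 t 13.95 F [-0.6 -0.5  0.1] nose 0.022
548,43.3,49,-21.2 turn 0.1 shift [  0.5   1.6 108.8]
```

To row units: 108 mm / 500 = 0.216, 103 mm / 500 = 0.206.

{"fn": "send_rows", "kwargs": {
  "rows": "0 0 0 0 0.003 0.1 -1;0 0 0 0 0.003 0.17 -1;0 0 0 0 0.003 0.206 -1;0 0 0 0 0.003 0.216 -1;0 0 0 0 0.003 0.216 -1;0 0 0 0 0.003 0.216 0.3;0 0 0 0 0.003 0.216 0.3;0 0 0 0 0.003 0.216 0.3"
}}

```text
time: 14.95
eef_pos: [0.5489, 0.0431, 0.0511]
tcp_rot: [0.825, 0.565, 0.001, 0.0]
contact_force: [0.2, 0.4, -0.1]
opening: 0.648
finger_force: 0.0
```

```bash
python3 pl.py 548,43,160,-21.2 471.5,-400,110,14 471.5,-400,24,14
```

```text
now [548.9  43.1  51.1] yaw -21.2 tilt [ 0.001 -0.    -1.   ] open 0.648 t 14.95 F [ 0.2  0.4 -0.1] nose 0.022
548,43,160,-21.2 turn 0.0 shift [  -0.4   -0.6 -108.9]
471.5,-400,110,14 turn -35.2 shift [-441.1   88.   -59. ]
471.5,-400,24,14 turn -35.2 shift [-441.2   87.9   27. ]
```

{"fn": "send_rows", "kwargs": {
  "rows": "0 0 0 0 0 -0.11 0.3;0 0 0 0 0 -0.218 0.3;0 0 0 -0.12 0.024 -0.218 1;0 0 0 -0.24 0.048 -0.218 1;0 0 0 -0.36 0.072 -0.218 1;0 0 0 -0.48 0.096 -0.218 1;0 0 0 -0.6 0.12 -0.218 1;0 0 0 -0.72 0.144 -0.21 1"
}}

```text
time: 15.95
eef_pos: [0.4851, -0.3207, 0.1561]
tcp_rot: [0.825, 0.565, 0.0, 0.001]
contact_force: [0.6, -0.1, -0.4]
opening: 1.004
finger_force: 0.0
```

To row units: -81 mm / 500 = -0.162, -50 mm / 500 = -0.1.

{"fn": "send_rows", "kwargs": {
  "rows": "0 0 0 -0.1 0.02 0.04 1;0 0 0 -0.162 0.032 0.08 1;0 0 0 -0.162 0.032 0.08 1;0 0 0 -0.162 0.032 0.08 1"
}}

```text
time: 16.45
eef_pos: [0.4713, -0.3993, 0.1156]
tcp_rot: [0.825, 0.565, 0.0, -0.0]
contact_force: [0.1, -0.5, -0.4]
opening: 1.0
finger_force: 0.0
```

```bash
python3 pl.py 471.5,-400,25,-21.2;  python3 - <<'E'
from h import *
s=cam('side');u,v=map(int,proj(s,[.47,-.38,.07]));c=s['color'][v-75:v+75,u-100:u+100,::-1]
p=cam('top')
f=lambda i,x,y,w,h:cv2.resize(i[y:y+h,x:x+w,::-1],(400,300),interpolation=cv2.INTER_CUBIC)
cv2.imwrite('pics/s4.png',np.hstack([cv2.resize(c,(400,300)),f(p['color'],280,150,100,75)]))
E
```

```text
now [ 471.3 -399.3  115.6] yaw -21.2 tilt [ 0.  0. -1.] open 1.0 t 16.45 F [ 0.1 -0.5 -0.4] nose 0.022
471.5,-400,25,-21.2 turn 0.0 shift [-0.6  0.5 90.6]
```

View pics/s4.png

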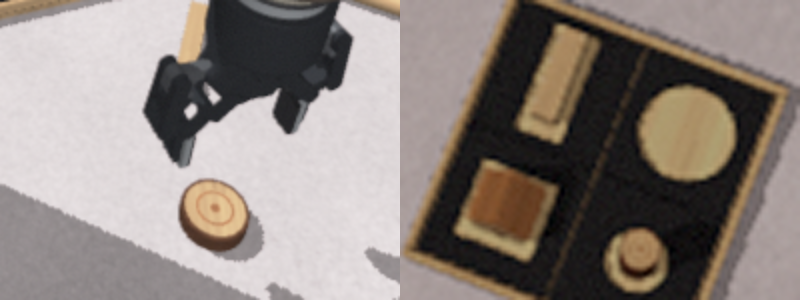

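The house sits in the square pocket (right crop 507,208). The gripper is above the slice, which I grip next.

To row units: 91 mm / 500 = 0.182, 75 mm / 500 = 0.15.

{"fn": "send_rows", "kwargs": {
  "rows": "0 0 0 0 0 0.09 1;0 0 0 0 0 0.15 1;0 0 0 0 0 0.182 1;0 0 0 0 0 0.182 1;0 0 0 0 0 0.182 -1;0 0 0 0 0 0.182 -1;0 0 0 0 0 0.182 -1;0 0 0 0 0 0.182 -1"
}}

```text
time: 17.55
eef_pos: [0.4722, -0.4012, 0.0266]
tcp_rot: [0.825, 0.565, 0.0, 0.002]
contact_force: [0.6, 0.1, 6.5]
opening: 0.632
finger_force: 42.6
```

```bash
python3 pl.py 471.5,-400,140,-21.2 606.8,-90,140,-21.2
```

```text
now [ 472.2 -401.2   26.6] yaw -21.2 tilt [ 0.003 -0.003 -1.   ] open 0.632 t 17.55 F [0.6 0.1 6.5] nose 0.022
471.5,-400,140,-21.2 turn 0.0 shift [   0.7   -0.7 -113.4]
606.8,-90,140,-21.2 turn 0.0 shift [ 338.6   13.4 -113.9]
```

To row units: 339 mm / 500 = 0.678, 300 mm / 500 = 0.6.

{"fn": "send_rows", "kwargs": {
  "rows": "0 0 0 0 0 -0.11 -1;0 0 0 0 0 -0.22 -1;0 0 0 0.12 0.004 -0.228 -1;0 0 0 0.24 0.01 -0.228 -1;0 0 0 0.36 0.014 -0.228 -1;0 0 0 0.48 0.018 -0.228 -1;0 0 0 0.6 0.024 -0.228 -1;0 0 0 0.678 0.027 -0.228 -1"
}}

```text
time: 18.55
eef_pos: [0.6067, -0.0861, 0.1384]
tcp_rot: [0.825, 0.566, 0.0, -0.0]
contact_force: [0.3, -0.8, 0.0]
opening: 0.633
finger_force: 42.4
```

{"fn": "send_rows", "kwargs": {
  "rows": "0 0 0 0 0 0 -1;0 0 0 0 0 0 -1;0 0 0 0 0 0 -1"
}}

```text
time: 18.92
eef_pos: [0.6058, -0.0899, 0.1383]
tcp_rot: [0.826, 0.564, -0.0, -0.0]
contact_force: [-0.5, 0.2, -0.4]
opening: 0.635
finger_force: 42.4
```

```bash
python3 pl.py 606.8,-90,42.5,-21.2;  python3 - <<'E'
from h import *
s=cam('side');u,v=map(int,proj(s,[.6,-.06,.06]));c=s['color'][v-60:v+60,u-80:u+80,::-1]
cv2.imwrite('pics/s5.png',cv2.resize(c,(600,450),interpolation=cv2.INTER_CUBIC))
E
```

```text
now [605.8 -89.9 138.3] yaw -21.3 tilt [-0. -0. -1.] open 0.635 t 18.93 F [-0.5  0.2 -0.4] nose 0.022
606.8,-90,42.5,-21.2 turn -0.1 shift [ 0.3  1.  95.8]
```

View pics/s5.png

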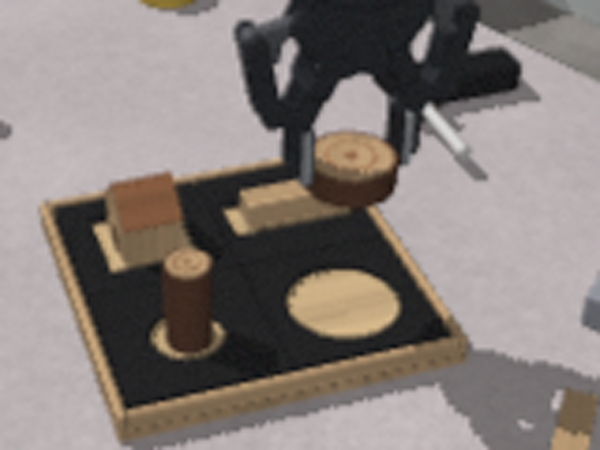

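The slice is level in the fingers, and the house, stub and batten are seated. I lower and release the slice.

To row units: 96 mm / 500 = 0.192, 92 mm / 500 = 0.184.

{"fn": "send_rows", "kwargs": {
  "rows": "0 0 0 0 0.002 0.09 -1;0 0 0 0 0.002 0.15 -1;0 0 0 0 0.002 0.184 -1;0 0 0 0 0.002 0.192 -1;0 0 0 0 0.002 0.192 -1;0 0 0 0 0.002 0.192 0.6;0 0 0 0 0.002 0.192 0.6;0 0 0 0 0.002 0.192 0.6"
}}

```text
time: 19.98
eef_pos: [0.6075, -0.0891, 0.043]
tcp_rot: [0.825, 0.565, 0.0, 0.0]
contact_force: [-0.1, 0.2, -0.8]
opening: 0.8
finger_force: 0.0
```

To row units: -240 mm / 500 = -0.48, -180 mm / 500 = -0.36.

{"fn": "send_rows", "kwargs": {
  "rows": "0 0 0 0 0 -0.08 0.6;0 0 0 0 0 -0.2 0.6;0 0 0 -0.12 0 -0.32 0.6;0 0 0 -0.24 0 -0.32 0.6;0 0 0 -0.36 0 -0.32 0.6;0 0 0 -0.48 0 -0.32 0.6;0 0 0 -0.48 0 -0.32 0.6;0 0 0 -0.48 0 -0.32 0.6"
}}

```text
time: 20.98
eef_pos: [0.5202, -0.313, 0.2023]
tcp_rot: [0.825, 0.564, 0.0, -0.0]
contact_force: [-0.0, 0.6, 0.3]
opening: 0.8
finger_force: 0.0
```

Run:
```python
from h import *
p=cam('top');s=cam('side')
for t in ['slice','stub','batten','house','long_batten','thick_stub']:
  for q,n in ((p,'top'),(s,'side')):
    print(t,n,[(round(r['p'],2),c2w(q,r['position']).round(3).tolist()) for r in ctrl.look_for(q,t)[:3]])
f=lambda i,x,y,w,h:cv2.resize(i[y:y+h,x:x+w,::-1],(400,300),interpolation=cv2.INTER_CUBIC)
cv2.imwrite('pics/f.png',np.hstack([f(p['color'],280,150,100,75),f(s['color'],255,160,140,105)]))
```

```text
slice top [(0.87, [0.605, -0.087, 0.03]), (0.7, [0.608, -0.085, 0.018])]
slice side [(0.89, [0.601, -0.097, 0.035]), (0.28, [0.588, -0.278, 0.02])]
stub top [(0.56, [0.537, 0.291, 0.059]), (0.26, [0.546, 0.043, 0.056])]
stub side [(0.77, [0.508, -0.06, 0.056]), (0.58, [0.533, 0.284, 0.039])]
batten top [(0.61, [0.648, 0.006, 0.033])]
batten side [(0.64, [0.646, -0.001, 0.027])]
house top [(0.5, [0.547, 0.041, 0.057])]
house side [(0.63, [0.498, -0.066, 0.015]), (0.55, [0.538, 0.03, 0.046]), (0.21, [0.65, -0.005, 0.027])]
long_batten top [(0.69, [0.6, -0.262, 0.022])]
long_batten side [(0.86, [0.589, -0.28, 0.019])]
thick_stub top [(0.54, [0.485, 0.409, 0.062]), (0.16, [0.648, 0.005, 0.034])]
thick_stub side [(0.84, [0.477, 0.397, 0.039])]
```

View pics/f.png

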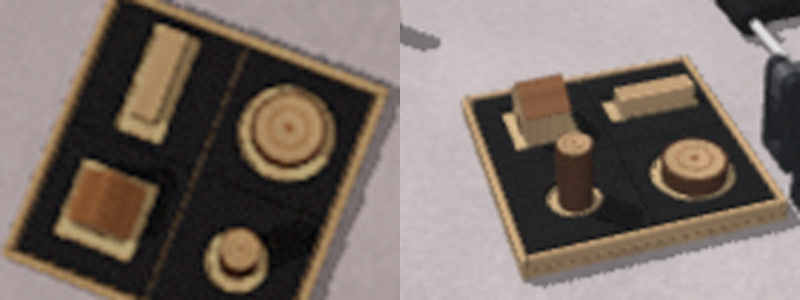

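All four parts sit in their pockets: slice (left crop 288,128), stub (240,255), batten (160,75) and house (105,200). They all look level, and the look-alikes have not moved. Handing in.

```bash
python3 -c "
from plant import ctrl
print(ctrl.sign_off())"
```

```text
the job is handed in; nothing more can be done
None
```

I handed the job in at about 21 s of the 96 s allowed: in the last pictures the slice, slim stub, short batten and house each sit in their own pocket and the thick stub and long batten have not moved; no verdict came back.

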